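# Clamp the swing bucket in the trigger clamp

## Task

Stand the brass swing bucket upright between the jaws of the trigger clamp, let go of it, then squeeze and release the clamp's trigger again and again until the sliding jaw grips the bucket firmly against the V anvil, and leave it clamped with the trigger let go. Move the jaw only with the trigger, don't squeeze so hard that the bucket is crushed, and leave the tubes, the nut and the crank handle where they are.

Things in the scene. Friction and masses are not known exactly. Their poses are not given: they have to be found in the camera images.
- clamp: Cast-iron bench clamp, fixed to the bench but placed differently each time; origin under the centre of its bed plate (110 x 360 mm, 12 mm thick). Axes: +y along the bar from the handle end to the V anvil (the way the jaw clamps), z up; -x faces the robot. Jaw and anvil reach 53 mm above the bed, so the bucket's sides towards clamp x are free for fingers.
- bucket_mid (a point): Loose brass swing bucket: closed upright cylinder, 44 mm diameter, 70 mm tall, low domed cap to 81 mm, 0.2 to 0.45 kg. Point on its axis 36 mm above its foot. Two trunnion pins (9 mm thick, along its own y, tips 31 mm from the axis) stick out 63 mm above the foot, so grip it across its own x. Thin walls: more than 60 N from the jaw crushes it. Starts standing in one of three places.
- seat (a point): Point on top of the clamp's bed plate where the bucket's axis stands when home in the V anvil (two faces, each 30 degrees off the clamp's x axis, on the +y side). Axes as the clamp's. The bucket may be stood up to 15 mm short of it (towards -y): the jaw then pushes it home. Its pins then best point along the clamp's y, above jaw and anvil.
- pad_face (a point): Centre of the face of the sliding jaw's sprung pad (40 mm wide, 44 mm tall), 40 mm above the bench, facing the anvil. It starts 18 to 35 mm short of a bucket that is home. The pad yields 8 mm on a spring of 1.5 N/mm, then is solid. A brake of about 10 N holds the jaw where it was last driven.
- handle_mid (a point): Centre of the clamp's fixed walnut handle (round, 24 mm thick), at the height for squeezing; axes as the clamp's. Handle and trigger lean 38 degrees from vertical, tops towards the clamp's -x (the robot). The handle goes on 33 mm to its top end and about 70 mm down to the housing. Squeeze along the clamp's y.
- strap (a point): Centre of a fixed iron guard strap above handle and trigger: 12 mm thick (clamp x), 180 mm long (clamp y), 70 mm tall. Its face towards the robot stands straight above handle_mid, its underside 55 mm higher, so a gripper cannot come down upright: come in tilted, along the lean of the handle, from the clamp's -x side.
- trigger_mid (a point): Centre of the trigger, a round steel rod 13 mm thick beside the handle on its +y side, at the height for squeezing, 85 mm from its pivot; it goes on 23 mm beyond. Released it is about 39.5 mm from handle_mid along the clamp's y (58 mm over the outsides of the two), fully squeezed about 22 mm (40.5 mm over the outsides).
- trigger (a joint): Trigger angle: 0 released (a spring of 2 to 3 N returns it), 0.21 rad fully squeezed. A full squeeze and full release moves the jaw on by one 8 mm tooth (the first may give less). About 10 N at trigger_mid moves the free jaw on. Against the bucket it gets harder and stops short of full travel; squeezed there with 18 to 25 N the jaw grips firmly and stays. Over about 40 N crushes the bucket.
- tube_a_mid (a point): Bystander: glass tube in a nickel sleeve, 104 mm tall, 38 mm foot, centre.
- tube_b_mid (a point): Bystander: the second such glass tube in its sleeve, centre.
- nut_mid (a point): Bystander: steel spindle nut, hexagon 34 mm across flats, 22 mm tall, centre.
- crank_mid (a point): Bystander: cast-iron crank handle lying beyond the clamp, 200 mm long, with its walnut grip standing 90 mm up; this point is the middle of its arm.
Things that resemble listed ones, but are neither listed nor needed, are in the scene too. Of the things that look like the part that bears bucket_mid, take the one that is nearest to the robot's base at the start.

How it is judged:
On the way, in this order (a step that is already met when the one before it is completed fails the run):
1. the bucket stands upright on the clamp's bed between the jaws, let go, not yet gripped (z of bucket_mid in the frame of seat between 0.03 and 0.04 m and horizontal distance between bucket_mid and seat below 0.025 m and angle between bucket_mid's own z axis and vertical below 0.1 rad and contact force between the fingers and bucket below 0.2 N and contact force between pad and bucket below 3 N and value of joint trigger below 0.05 rad), for 0.1 s.
2. the sliding jaw grips the bucket firmly (contact force between pad and bucket above 7 N), for 0.2 s.
At the end, for the whole second after the job is handed in: The bucket stands upright (within 6 degrees) on the clamp's bed, home in the V anvil (within 6 mm of the seat), gripped by the sliding jaw with more than 7 N, and the trigger is released (contact force between pad and bucket above 7 N and contact force between clamp and bucket above 6 N and horizontal distance between bucket_mid and seat below 0.006 m and z of bucket_mid in the frame of seat between 0.03 and 0.042 m and angle between bucket_mid's own z axis and vertical below 0.1 rad and value of joint trigger below 0.03 rad); the robot touches nothing.
It fails at once if the sliding jaw is pushed by the robot instead of by the trigger (contact force between any of the fingers, the arm and jaw above 5 N).
It fails at once if the bucket is crushed (more than 60 N from the jaw) (contact force between pad and bucket above 60 N).
It fails at once if a bystander is moved by more than 15 mm (distance of any of tube_a_mid, tube_b_mid, nut_mid, crank_mid from where it was at the start of the episode above 0.015 m).
It also fails if it takes over 72 s, if anything falls off the work surface, if the arm or the gripper's body presses on something with over 40 N, if the wrist force passes 120 N, or if a joint passes its speed limit or range.

## Robot

A 7-joint arm with a two-finger parallel gripper is mounted at the origin on the work surface. World frame = base frame: x ahead of the robot, y to its left, z up, the work surface at z = 0. Lengths are in m, angles in rad, forces in N, time in s.
With the tool pointing down it reaches from about 0.425 to 0.875 m from the base axis. Payload 4.7 kg.
Tool frame: the origin (TCP) lies at the very end of the fingers, on their centre line; the grasp point (between the pads) lies 19 mm behind it; z points along the fingers, y is the line along which they close (so a half turn about z gives the same grasp; the last joint's range is limited). The gripper opens to 87 mm and grips with 3 to 60 N. Pads are 19 mm wide; open, the fingers measure 117 mm over their backs; the gripper's body (75 mm by 190 mm) begins 51 mm behind the grasp point.
Start: joints at [-1.328, 0.321, -0.07, 1.45, 0.023, 1.371, -0.057], TCP at [0.147, 0.633, 0.223] pointing down, gripper open.
Joint ranges: [-2.86, 2.86], [-0.3, 2.09], [-1.38, 1.24], [0.06, 2.45], [-1.56, 4.7], [0.09, 2.05], [-2.69, 2.69]. Speed limits (rad/s): [2.57, 2.57, 3.14, 3.14, 3.14, 3.14, 3.14].

## Interface

Orientations are given as a rotation vector (axis times angle).
In Python, from bench import ctrl, get_image, job gives the robot as it stands.
- The arm moves only by the shell command python3 -m crank 'ROWS' [FORCE]. ROWS is JSON, a list that holds one entry, the list of rows, each a list of 5 numbers: the shift along the tool's x, y, z in mm, then the turn about the tool's z in rad, then the closure, from -1 (fully open) to 1 (shut), so that 0 is half open. A call has 1 to 10 rows; each row shifts and turns the commanded pose from where the row before left it, along the tool's axes as they then stand; what a row does not reach is not made up. A row lasts 1/12 s, in which the tool goes at most 41.7 mm and 7.16 degrees, less where a joint would pass 70% of its speed; a pose out of reach is approached as far as the arm can. A call with a gripper value outside its range is refused whole. The fingers move at their own pace and stop on an object; FORCE is the grip in N (left out, the last holds). Time passes only in rows, so rows that do not move let the fingers close. It gives the time, the measured TCP pose, the force, the opening and the grip force at its end, in the units of the state.
- ctrl.get_state(): the state, without advancing time (a new reading comes with each control period).
- get_image(name): name is "scene" or "top" or "wrist"; returns a dict with "pixels" (384x512x3 uint8, red, green, blue), "fx", "fy", "cx", "cy" (pixels), "T" (4x4, takes a point from camera to world coordinates); the wrist camera has in their place "T_tool_cam" (4x4, takes a point from camera to tool coordinates, whose origin is the TCP and whose axes are the flange's). Camera axes: x right, y down, z forward; pixel columns grow to the right and rows downward; lengths in m; the calibration is good to about 2 mm. A picture is of the moment at which its call begins: read the wrist's pose just before it. There is no depth.
- job.close_job(): hands the job in; it is judged then, once.
The state is a dict: "time": time; "joint_positions": joint angles; "qd": joint speeds; "joint_torque": joint torques, N m; "position": TCP position; "tool_rot": TCP orientation; "ft_force": force on the tool from outside, world axes, zero at the start; "torque": the same for the moment, N m; "grip_width": opening from 0.0 (shut) to 1.0 (fully open); "grip_force": force on a finger pad.
Only numpy, scipy, OpenCV 4.12 (cv2) and the standard library are available. Lean on these libraries where they do the work, as an engineer would, in place of code of your own. Each camera call takes 0.05 s, during which the arm holds its last target. There are 200 camera calls.

## Working session

There is one attempt and no reset: what is moved stays moved. The work goes in short steps, Python scripts to look and compute and a shell command to move; the robot and the scene stay as the last step left them, time stands still between calls to the robot, and variables do not carry over. Pictures are saved under pics/ and viewed, at most 10 in all, crops included, and the job is handed in when it is done.

```bash
ls; mkdir -p pics
python3 - <<'E'
from bench import ctrl,get_image,job
import cv2,numpy as np,pickle
s=ctrl.get_state();print(s)
for n in("scene","top","wrist"):
    d=get_image(n);pickle.dump((s,d),open(f"pics/{n}0.pkl","wb"))
    cv2.imwrite(f"pics/{n}0.png",d["pixels"][:,:,::-1]); print(n,{k:np.round(v,3).tolist() for k,v in d.items() if k!="pixels"})
a=cv2.imread("pics/scene0.png");b=cv2.imread("pics/top0.png")
E
```

```text
pics
{'time': 0.0, 'joint_positions': array([-1.32788911,  0.32183339, -0.07007669,  1.45170225,  0.02262546,
        1.37083817, -0.05692202]), 'qd': array([ 0.00055013, -0.00041716,  0.0001806 ,  0.0008523 ,  0.00168337,
        0.0014112 , -0.0018259 ]), 'joint_torque': array([-2.27794767e-04, -4.91287029e+01, -4.04037461e-01, -3.12520051e+01,
       -6.40092837e-02,  4.39272425e-02,  1.96830647e-04]), 'position': array([0.14736215, 0.63247725, 0.22144107]), 'tool_rot': array([-0.35860434, -3.12095807,  0.00312879]), 'ft_force': array([ 0.06568955, -0.42369101, -0.21544506]), 'torque': array([-0.02932084, -0.03224214, -0.00650795]), 'grip_force': 0.0, 'grip_width': 0.9980108159924371}
scene {'fx': 431.251, 'fy': 431.251, 'cx': 261.607, 'cy': 197.35, 'T': [[-0.535, 0.515, -0.67, 1.374], [0.845, 0.309, -0.437, 0.438], [-0.018, -0.799, -0.601, 0.863], [0.0, 0.0, 0.0, 1.0]]}
top {'fx': 392.894, 'fy': 392.894, 'cx': 252.07, 'cy': 191.278, 'T': [[0.014, -0.993, 0.113, 0.455], [-1.0, -0.011, 0.027, -0.074], [-0.026, -0.114, -0.993, 1.277], [0.0, 0.0, 0.0, 1.0]]}
wrist {'fx': 321.831, 'fy': 321.831, 'cx': 253.945, 'cy': 189.424, 'T_tool_cam': [[0.0, -0.966, -0.26, 0.072], [1.0, 0.0, -0.0, 0.001], [0.0, -0.26, 0.966, -0.163], [0.0, 0.0, 0.0, 1.0]]}
```

View pics/scene0.png

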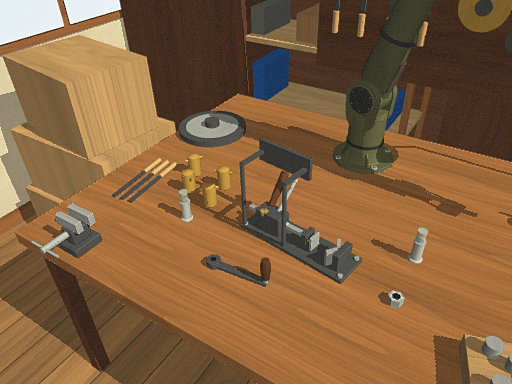

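View pics/top0.png

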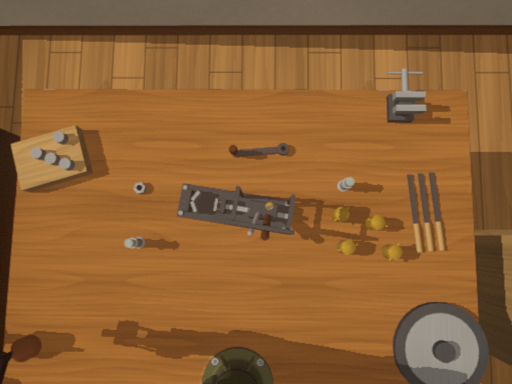

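The scene picture shows the clamp in the middle with its strap frame at (275,175), handle at (277,190), V anvil at (330,250), four brass buckets at (195,163), (189,180), (224,177), (210,195). In the top picture, the clamp runs from (182,205) (anvil end) to (293,215), and the buckets are at (342,214), (348,247), (377,223), (394,252). The one at (348,247) looks nearest to the base at about (238,383). I'll confirm it with an enlarged crop and compute distances.

```bash
cat > h.py <<'E'
import numpy as np,cv2,pickle
from scipy.spatial.transform import Rotation as R
def load(n): return pickle.load(open(f"pics/{n}.pkl","rb"))
def camT(s,d):
    if "T" in d: return np.array(d["T"])
    T=np.eye(4);T[:3,:3]=R.from_rotvec(s["tool_rot"]).as_matrix();T[:3,3]=s["position"];return T@np.array(d["T_tool_cam"])
def ray(sd,u,v):
    s,d=sd;T=camT(s,d);r=T[:3,:3]@[(u-d["cx"])/d["fx"],(v-d["cy"])/d["fy"],1];return T[:3,3],r/np.linalg.norm(r)
def plane(sd,u,v,z):
    o,r=ray(sd,u,v);return o+r*(z-o[2])/r[2]
def proj(sd,p):
    s,d=sd;T=camT(s,d);c=T[:3,:3].T@(np.array(p)-T[:3,3]);return np.array([c[0]/c[2]*d["fx"]+d["cx"],c[1]/c[2]*d["fy"]+d["cy"]])
def tri(rays):
    A=np.zeros((3,3));b=np.zeros(3)
    for o,r in rays:
        M=np.eye(3)-np.outer(r,r);A+=M;b+=M@o
    p=np.linalg.solve(A,b);return p,[np.linalg.norm((np.eye(3)-np.outer(r,r))@(p-o)) for o,r in rays]
def snap(n,tag):
    from bench import ctrl,get_image
    s=ctrl.get_state();d=get_image(n);pickle.dump((s,d),open(f"pics/{tag}.pkl","wb"));return s,d
def crop(sd,tag,u0,v0,u1,v1,k):
    im=sd[1]["pixels"][v0:v1,u0:u1,::-1];cv2.imwrite(f"pics/{tag}.png",cv2.resize(im,None,fx=k,fy=k,interpolation=cv2.INTER_CUBIC))
E
python3 - <<'E'
from h import *
t=load("top0");s=load("scene0")
for u,v in((342,214),(348,247),(377,223),(394,252)):
    p=plane(t,u,v,.08);print(u,v,p.round(3),np.hypot(*p[:2]).round(3),proj(s,p).round())
a=t[1]["pixels"][165:285,170:410,::-1];b=s[1]["pixels"][130:290,170:370,::-1]
a=cv2.resize(a,None,fx=3.3,fy=3.3,interpolation=cv2.INTER_CUBIC);cv2.imwrite("pics/c1.png",a)
crop(s,"c2",170,130,370,280,4)
E
```

```text
342 214 [ 0.525 -0.314  0.08 ] 0.612 [209. 184.]
348 247 [ 0.427 -0.331  0.08 ] 0.54 [223. 167.]
377 223 [ 0.5   -0.419  0.08 ] 0.652 [189. 170.]
394 252 [ 0.414 -0.467  0.08 ] 0.624 [194. 155.]
```

View pics/c1.png

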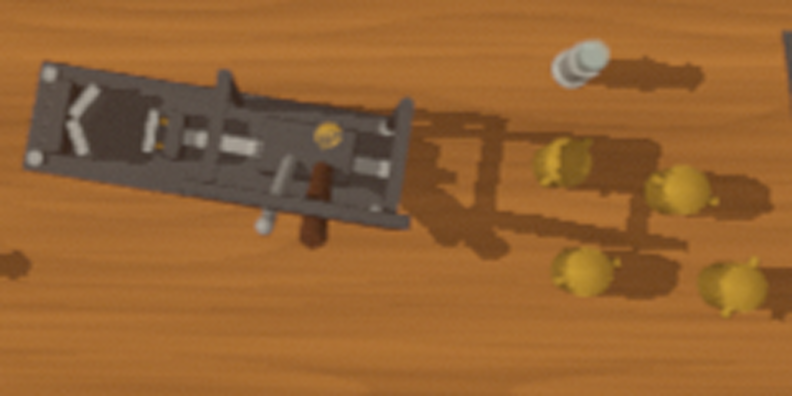

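View pics/c2.png

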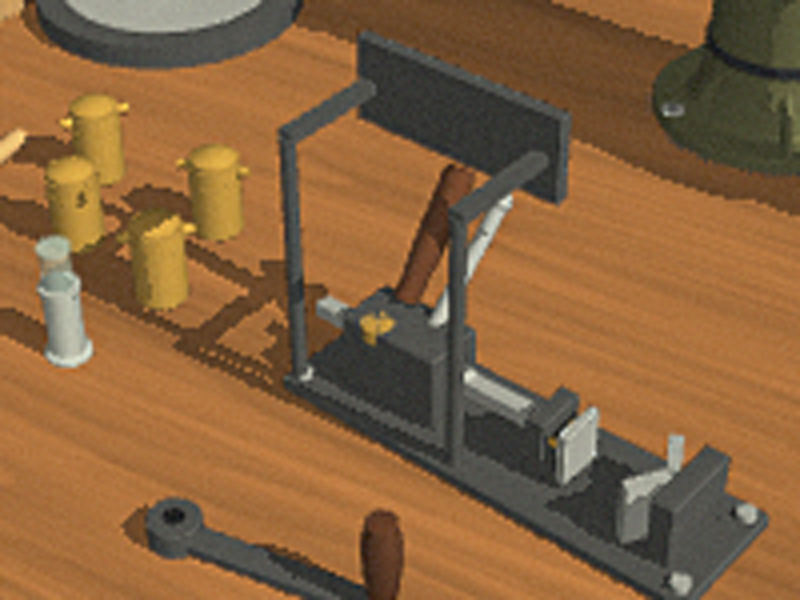

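Pics show four buckets: top (342,214), (348,247), (377,223), (394,252). They are all alike, with pins and dome. The one at (348,247), scene (224,177), fits because it is nearest the base (0.54 m against 0.61 to 0.65), and the crops confirm it: an intact bucket, with pins at crop 2 (183,163) and (243,170). Next I move over the clamp for a close look.

```bash
python3 -m crank '[[[-25,-30,-6,0,-1],[-25,-30,-6,0,-1],[-25,-30,-6,0,-1],[-25,-30,-6,0,-1],[-25,-30,-6,0,-1],[-25,-30,-6,0,-1],[-25,-30,-6,0,-1],[-25,-30,-6,0,-1],[-25,-30,-6,0,-1]]]'; python3 -m crank '[[[-25,-30,-6,0,-1],[-25,-30,-6,0,-1],[-25,-30,-6,0,-1],[-25,-30,-6,0,-1],[-25,-30,-6,0,-1],[-25,-30,-6,0,-1],[-25,-30,-6,0,-1],[-25,-30,-6,0,-1],[0,0,0,0,-1]]]'
python3 - <<'E'
from h import *
sd=snap("wrist","w1");print(sd[0]["position"],sd[0]["tool_rot"],sd[0]["joint_positions"],sd[0]["time"])
crop(sd,"w1",0,0,512,384,1.5)
E
```

```text
time: 0.9
position: [0.3058, 0.3171, 0.2767]
tool_rot: [-0.358, -3.121, -0.0]
ft_force: [1.1, -0.1, -0.4]
grip_width: 0.999
grip_force: 0.0
time: 1.65
position: [0.4485, 0.0315, 0.326]
tool_rot: [0.378, 3.115, -0.002]
ft_force: [-0.4, -0.9, 0.1]
grip_width: 1.002
grip_force: 0.0
[0.44848215 0.0315408  0.325987  ] [ 3.77579579e-01  3.11488999e+00 -1.80257420e-03] [-0.79320132 -0.20019849  0.56882371  1.76393977  0.10979202  1.54386312
  1.09343047] 1.65
```

View pics/w1.png

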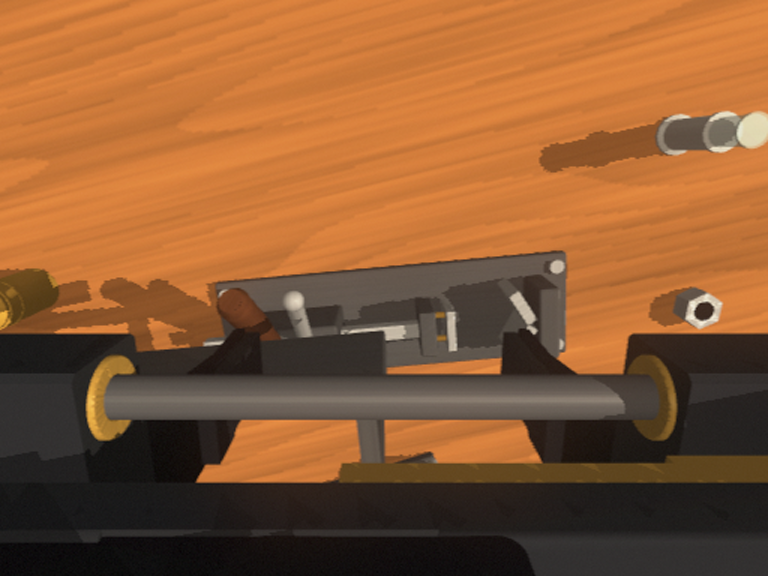

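The wrist view shows the bed's robot-side edge from (217,283) to (565,252), the handle top at (240,300), the trigger tip at (294,300) and the nut at (703,310). I'll move further out so the whole clamp is clear of the gripper.

```bash
python3 -m crank '[[[-34,-9,0,0,-1],[-34,-9,0,0,-1],[-34,-9,0,0,-1],[-34,-9,0,0,-1],[-34,-9,0,0,-1],[0,0,0,0,-1],[0,0,0,0,-1]]]'
python3 - <<'E'
from h import *
sd=snap("wrist","w2");print(sd[0]["position"],sd[0]["tool_rot"],sd[0]["joint_positions"],sd[0]["time"])
crop(sd,"w2",60,0,450,290,2)
E
```

```text
time: 2.28
position: [0.6014, -0.042, 0.3219]
tool_rot: [-0.36, -3.116, 0.005]
ft_force: [-0.3, -0.9, -0.3]
grip_width: 1.001
grip_force: 0.0
[ 0.60139039 -0.0420435   0.32187143] [-0.3595944  -3.11646179  0.00517277] [-0.62179782  0.23744963  0.79104479  1.43268292 -0.16463507  1.54508711
  1.50105354] 2.2833
```

View pics/w2.png

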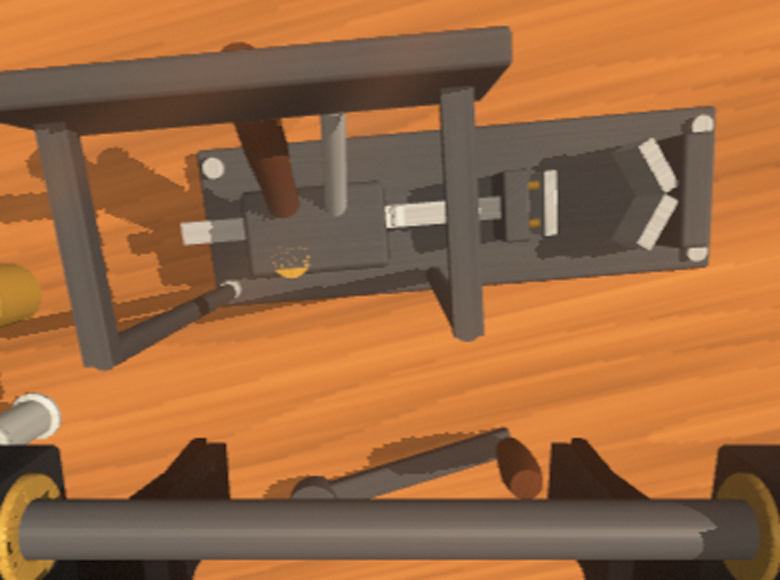

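The wrist picture shows the whole clamp in the crop:
- **Bolts:** (213,168), (703,124), (697,254), (235,290).
- **Pad face:** about (557,203).
- **V anvil:** (660,165) and (657,222), with its apex near (675,193).
- **Handle:** (285,215) rising to (240,48).
- **Trigger:** (337,212) to (333,115).
- **Strap:** right-hand robot-side top corner at (510,28).

Now I compute positions.

Run:
```python
from h import *
w1=load("w1");w2=load("w2")
c=lambda u,v:(60+u/2,v/2); e=lambda u,v:(u/1.5,v/1.5)
b=[plane(w2,*c(*q),.017) for q in((213,168),(703,124),(697,254),(235,290))]
for q in b: print(q.round(4))
b=np.array(b)[:,:2]
print("sides",[np.linalg.norm(b[i]-b[(i+1)%4]).round(4) for i in range(4)], b.mean(0))
yd=(b[1]+b[2]-b[0]-b[3]);yaw=np.arctan2(-yd[0],yd[1]);print("yaw",yaw)
co=[plane(w2,*c(*q),.012)[:2] for q in((198,152),(714,107),(708,267))];print("corner sides",np.linalg.norm(co[0]-co[1]),np.linalg.norm(co[1]-co[2]),"centre",(co[0]+co[2])/2)
cb=[plane(w1,*e(*q),.012)[:2] for q in((217,283),(565,252))];print("w1 near corners",cb,"w2",co[:2])
O=(co[0]+co[2])/2
M=np.array([[np.cos(yaw),-np.sin(yaw)],[np.sin(yaw),np.cos(yaw)]])
loc=lambda p:M.T@(np.array(p)[:2]-O)
# strap corner
o,r=ray(w1,*e(385,333));p,res=tri([(o+[0,0,.07],r),ray(w2,*c(510,28))]);print("strap top near right",p,res,"local",loc(p))
# pad face top edge centre z=.062, anvil
for n,q,z in(("pad top",(557,172),.062),("pad top2",(557,235),.062),("padbase",(545,203),.065),("Vin top",(655,138),.065),("Vapex",(677,193),.065),("Vin bot",(640,248),.065)):
    print(n,loc(plane(w2,*c(*q),z)).round(4))
for n,q in(("handle low",(285,212)),("trig low",(337,210)),("trig hi",(333,118)),("handle hi",(255,120))):
    for z in(.06,.12,.16): print(n,z,loc(plane(w2,*c(*q),z)).round(4),end=" ")
    print()
for n,q in(("htip",(238,300)),("ttip",(294,300))):
    for z in(.14,.16,.18): print(n,z,loc(plane(w1,*e(*q),z)).round(4),end=" ")
    print()
```

```text
[ 0.4777 -0.1382  0.017 ]
[0.5263 0.1947 0.017 ]
[0.6124 0.1814 0.017 ]
[ 0.5621 -0.1475  0.017 ]
sides [np.float64(0.3364), np.float64(0.0872), np.float64(0.3327), np.float64(0.0849)] [0.5446226  0.02261786]
yaw -0.14836111994382106
corner sides 0.3558393315190397 0.10838940931564374 centre [0.54447052 0.02195916]
w1 near corners [array([ 0.46317952, -0.14437096]), array([0.5159026, 0.2057385])] w2 [array([ 0.46457029, -0.14642707]), array([0.517049  , 0.20552124])]
strap top near right [0.48816212 0.02431841 0.26438031] [np.float64(0.0007082538669665983), np.float64(0.0007082538669665448)] local [-0.05603857 -0.00599003]
pad top [-0.019   0.0578]
pad top2 [0.0196 0.0572]
padbase [-0.0009  0.0492]
Vin top [-0.0339  0.1171]
Vapex [-0.0002  0.1316]
Vin bot [0.0319 0.1092]
handle low 0.06 [-0.0087 -0.1153] handle low 0.12 [-0.0082 -0.1057] handle low 0.16 [-0.0079 -0.0994] 
trig low 0.06 [-0.0072 -0.082 ] trig low 0.12 [-0.007  -0.0772] trig low 0.16 [-0.0068 -0.074 ] 
trig hi 0.06 [-0.0621 -0.0789] trig hi 0.12 [-0.0541 -0.0745] trig hi 0.16 [-0.0487 -0.0716] 
handle hi 0.06 [-0.0648 -0.127 ] handle hi 0.12 [-0.0565 -0.1159] handle hi 0.16 [-0.0509 -0.1084] 
htip 0.14 [-0.0716 -0.115 ] htip 0.16 [-0.0772 -0.1082] htip 0.18 [-0.0827 -0.1015] 
ttip 0.14 [-0.0677 -0.0729] ttip 0.16 [-0.0735 -0.0685] ttip 0.18 [-0.0793 -0.0642]
```

```bash
python3 -m crank '[[[4,-38,0,0,-1],[4,-38,0,0,-1],[4,-38,0,0,-1],[4,-38,0,0,-1],[4,-38,0,0,-1],[4,-38,0,0,-1],[4,-38,0,0,-1],[4,-38,0,0,-1],[0,0,0,0,-1],[0,0,0,0,-1]]]'
python3 - <<'E'
from h import *
sd=snap("wrist","w3");print(sd[0]["position"],sd[0]["tool_rot"],sd[0]["joint_positions"],sd[0]["time"])
print(proj(sd,(.427,-.331,.08)))
crop(sd,"w3",60,0,450,290,2)
E
```

```text
time: 3.17
position: [0.4988, -0.3326, 0.3256]
tool_rot: [0.365, 3.118, 0.003]
ft_force: [0.1, 0.7, -0.1]
grip_width: 0.999
grip_force: 0.0
[ 0.49877759 -0.3325844   0.32555889] [3.65326900e-01 3.11809234e+00 3.05096894e-03] [-0.22662435  0.25246924  0.95219033  1.4429619  -0.20780822  1.54986568
  2.05206484] 3.1667
[240.7837502  104.09758783]
```

View pics/w3.png

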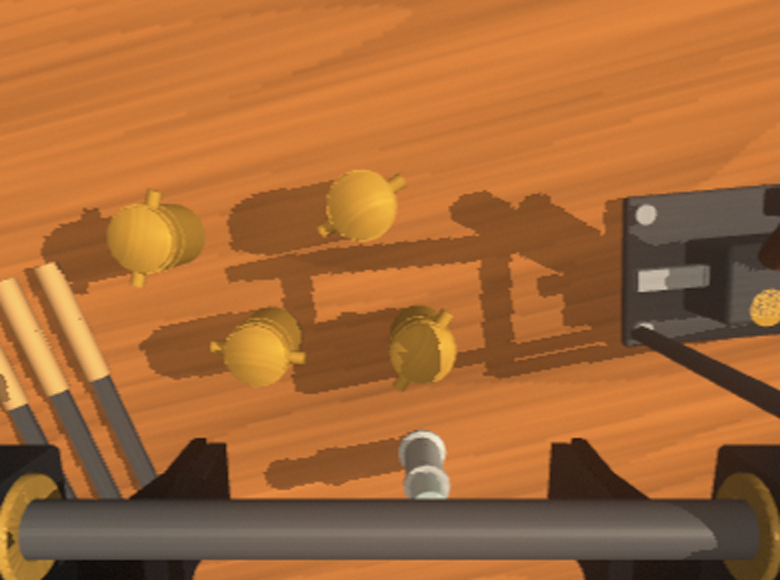

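The target bucket is at crop (361,206), with pins at (398,183) and (326,231). The others are at (142,238), (258,353), (423,350).

```bash
cat >> h.py <<'E'
O=np.array([.5446,.0222]);YAW=-.1484
M=np.array([[np.cos(YAW),-np.sin(YAW)],[np.sin(YAW),np.cos(YAW)]])
loc=lambda p:M.T@(np.array(p)[:2]-O)
wor=lambda x,y:O+M@np.array([x,y])
def togo(p,yaw=None):
    "shift in tool axes (mm) and tool-z turn to reach TCP p with tool y at world yaw (mod pi)"
    from bench import ctrl
    s=ctrl.get_state();m=R.from_rotvec(s["tool_rot"]).as_matrix()
    print("t",s["time"],"pos",s["position"].round(4),"q",s["joint_positions"].round(2),"F",s["ft_force"].round(1))
    print("shift mm",(m.T@(np.array(p)-s["position"])*1e3).round(1))
    if yaw is not None:
        c=np.arctan2(m[1,1],m[0,1]);d=(yaw-c+np.pi/2)%np.pi-np.pi/2;print("turn about tool z",round(-d,3))
E
python3 - <<'E'
from h import *
w=load("w3");t=load("top0");s0=load("scene0");c=lambda u,v:(60+u/2,v/2)
a=plane(w,*c(398,183),.063);b=plane(w,*c(326,231),.063)
print(a,b,np.linalg.norm(a-b),(a+b)/2)
print("dome",plane(w,*c(361,206),.07),plane(w,*c(361,206),.081))
# brass mask centroid
hsv=cv2.cvtColor(w[1]["pixels"],cv2.COLOR_RGB2HSV)[60:140,200:270]
m=cv2.inRange(hsv,(19,140,90),(32,255,255));m=cv2.morphologyEx(m,cv2.MORPH_OPEN,np.ones((9,9)))
cs,_=cv2.findContours(m,0,2);k=max(cs,key=cv2.contourArea);(u,v),r=cv2.minEnclosingCircle(k);print(u+200,v+60,r,plane(w,u+200,v+60,.07))
g=(a+b)/2;pa=np.arctan2((a-b)[1],(a-b)[0]);print("pin ang",pa)
togo([*plane(w,u+200,v+60,.07)[:2],.16],pa-np.pi/2)
E
```

```text
[ 0.41731907 -0.30551713  0.063     ] [ 0.4354377  -0.35735837  0.063     ] 0.0549162941163431 [ 0.42637839 -0.33143775  0.063     ]
dome [ 0.42559389 -0.33140322  0.07      ] [ 0.42566514 -0.33098676  0.081     ]
250.0 100.5 9.60478687286377 [ 0.42540575 -0.31909758  0.07      ]
pin ang 1.9070277076478643
t 3.2167 pos [ 0.5005 -0.3303  0.3252] q [-0.23  0.25  0.95  1.44 -0.21  1.55  2.05] F [0.3 1.3 0.3]
shift mm [ 75.9  -6.6 165.1]
turn about tool z 1.005
```

```bash
python3 -m crank '[[[8,0,10,0.112,-1],[0,0,10,0.112,-1],[0,0,10,0.112,-1],[0,0,10,0.112,-1],[0,0,10,0.112,-1],[0,0,10,0.112,-1],[0,0,10,0.112,-1],[0,0,10,0.112,-1],[0,0,10,0.112,-1],[0,0,0,0,-1]]]'
python3 - <<'E'
from h import *
togo([.426,-.3313,.12],1.907-np.pi/2)
E
```

```text
time: 4.05
position: [0.494, -0.3251, 0.2325]
tool_rot: [-1.816, -2.559, -0.003]
ft_force: [-0.2, 0.2, -0.8]
grip_width: 1.0
grip_force: 0.0
t 4.05 pos [ 0.494  -0.3251  0.2325] q [-0.36  0.32  1.11  1.62 -0.3   1.39  1.12] F [-0.2  0.2 -0.8]
shift mm [ 16.1 -66.2 112.6]
turn about tool z 0.0
```

```bash
python3 -m crank '[[[4,-17,20,0,-1],[4,-17,20,0,-1],[4,-17,20,0,-1],[4,-15,20,0,-1],[0,0,16,0,-1],[0,0,16,0,-1],[0,0,0,0,-1],[0,0,0,0,-1]]]'
python3 - <<'E'
from h import *
togo([.426,-.3313,.022],1.907-np.pi/2)
sd=snap("wrist","w4");crop(sd,"w4",60,0,450,384,1.5)
E
```

```text
time: 4.72
position: [0.4264, -0.3342, 0.1227]
tool_rot: [-1.815, -2.563, -0.002]
ft_force: [-0.1, 0.1, 1.0]
grip_width: 1.002
grip_force: 0.0
t 4.7167 pos [ 0.4264 -0.3342  0.1227] q [-0.34  0.29  1.11  1.88 -0.28  1.15  1.21] F [-0.1  0.1  1. ]
shift mm [  2.8   0.6 100.7]
turn about tool z 0.002
```

```bash
python3 -m crank '[[[1,0,25,0,-1],[1,0,25,0,-1],[1,0,25,0,-1],[0,0,15,0,-1],[0,0,10,0,-1],[0,0,0,0,-1]]]'; python3 -m crank '[[[0,0,0,0,0],[0,0,0,0,1],[0,0,0,0,1],[0,0,0,0,1],[0,0,0,0,1],[0,0,0,0,1],[0,0,0,0,1],[0,0,0,0,1]]]' 25
python3 -c "
from h import *
togo([.426,-.3313,.022],1.907-np.pi/2)"
```

```text
time: 5.27
position: [0.4247, -0.3323, 0.0218]
tool_rot: [-1.818, -2.56, 0.0]
ft_force: [-0.0, 0.6, 0.4]
grip_width: 0.998
grip_force: 0.0
time: 5.93
position: [0.4254, -0.333, 0.0228]
tool_rot: [1.82, 2.559, 0.001]
ft_force: [1.0, 1.2, 1.4]
grip_width: 0.497
grip_force: 25.0
t 5.9333 pos [ 0.4254 -0.333   0.0228] q [-0.23  0.43  1.    1.96 -0.44  0.98  1.32] F [1.  1.2 1.4]
shift mm [1.4 1.1 0.8]
turn about tool z -0.002
```

```bash
python3 -m crank '[[[0,0,-30,0,1],[0,0,-35,0,1],[0,0,-35,0,1],[0,0,-35,0,1],[0,0,-35,0,1],[0,0,-35,0,1],[0,0,-35,0,1],[0,0,-35,0,1],[0,0,-35,0,1],[0,0,0,0,1]]]' 
python3 -c "
from h import *
togo([*wor(0,.092),.34],YAW)"
```

```text
time: 6.77
position: [0.4263, -0.3351, 0.3383]
tool_rot: [1.817, 2.553, 0.003]
ft_force: [1.1, -0.6, -2.9]
grip_width: 0.505
grip_force: 25.0
t 6.7667 pos [ 0.4263 -0.3351  0.3383] q [-0.48  0.06  1.17  1.57 -0.06  1.54  1.02] F [ 1.1 -0.6 -2.9]
shift mm [380.3 271.5  -2.2]
turn about tool z 0.482
```

```bash
python3 -m crank '[[[29,21,0,0,1],[29,21,0,0,1],[29,21,0,0,1],[29,21,0,0,1],[29,21,0,0,1],[29,21,0,0,1],[29,21,0,0,1],[29,21,0,0,1],[29,21,0,0,1],[29,21,0,0,1]]]'; python3 -m crank '[[[29,21,0,0,1],[29,21,0,0,1],[29,20,0,0,1],[0,0,0,0.12,1],[0,0,0,0.12,1],[0,0,0,0.12,1],[0,0,0,0.12,1],[0,0,0,0,1],[0,0,0,0,1]]]' 
python3 -c "
from h import *
togo([*wor(0,.092),.14],YAW)"
```

```text
time: 7.6
position: [0.5273, 0.0112, 0.3309]
tool_rot: [-1.82, -2.558, 0.002]
ft_force: [0.5, -0.1, -3.7]
grip_width: 0.502
grip_force: 25.0
time: 8.35
position: [0.5574, 0.112, 0.3311]
tool_rot: [-2.374, -2.057, 0.004]
ft_force: [-0.5, -0.1, -4.7]
grip_width: 0.503
grip_force: 25.0
t 8.35 pos [0.5574 0.112  0.3311] q [-0.93  0.13  0.77  1.5  -0.09  1.55 -0.3 ] F [-0.5 -0.1 -4.7]
shift mm [  1.5   1.1 191.1]
turn about tool z 0.005
```

```bash
python3 -m crank '[[[1,1,30,0,1],[0,0,30,0,1],[0,0,30,0,1],[0,0,30,0,1],[0,0,30,0,1],[0,0,30,0,1],[0,0,25,0,1],[0,0,25,0,1],[0,0,15,0,1],[0,0,0,0,1]]]'; 
python3 -c "
from h import *
togo([*wor(0,.092),.035],YAW)
sd=snap('scene','s1');crop(sd,'s1',220,130,400,290,4)"
```

```text
time: 9.18
position: [0.5556, 0.1123, 0.0832]
tool_rot: [-2.373, -2.055, 0.012]
ft_force: [0.5, 0.3, -4.5]
grip_width: 0.503
grip_force: 25.0
t 9.1833 pos [0.5556 0.1123 0.0832] q [-0.87  0.32  0.73  1.84 -0.23  1.08 -0.2 ] F [ 0.5  0.3 -4.5]
shift mm [ 1.5  2.8 48.2]
turn about tool z 0.005
```

View pics/s1.png

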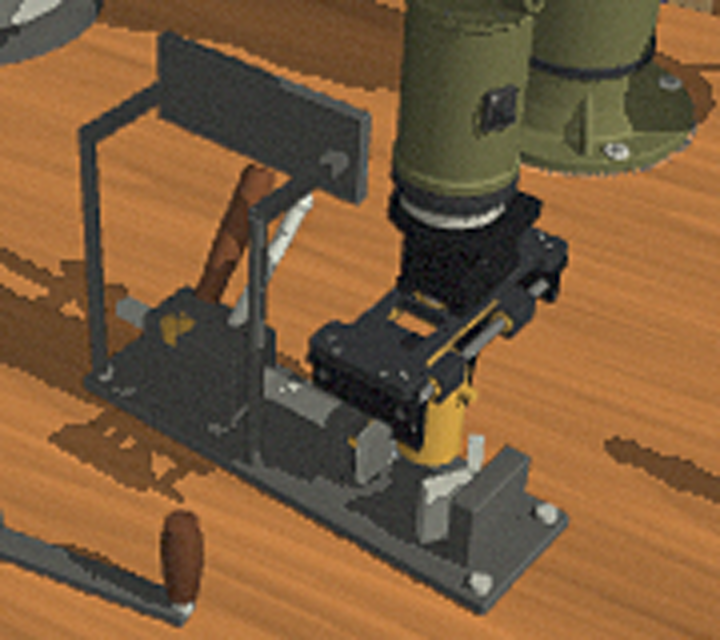

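The bucket hangs at crop (435,430) between the pad (372,450) and the V anvil (440,500), clear of both. I continue down gently.

```bash
python3 -m crank '[[[1,2,15,0,1],[0,0,15,0,1],[0,0,10,0,1],[0,0,5,0,1],[0,0,0,0,1]]]'; 
python3 -c "
from h import *
togo([*wor(0,.092),.035],YAW)"
```

```text
time: 9.65
position: [0.5608, 0.1137, 0.0422]
tool_rot: [-2.376, -2.054, 0.002]
ft_force: [-0.1, 0.5, -3.8]
grip_width: 0.499
grip_force: 25.0
t 9.65 pos [0.5608 0.1137 0.0422] q [-0.84  0.38  0.7   1.86 -0.29  1.   -0.16] F [-0.1  0.5 -3.8]
shift mm [-0.9 -2.5  7.2]
turn about tool z 0.003
```

```bash
for i in 1 2 3; do python3 -m crank '[[[0,0,2,0,1],[0,0,1,0,1],[0,0,0,0,1]]]' | egrep "posi|ft_"; done
```

```text
position: [0.5617, 0.1139, 0.0402]
ft_force: [-0.4, -1.2, -3.5]
position: [0.5611, 0.1138, 0.0365]
ft_force: [0.1, 0.3, -3.5]
position: [0.5616, 0.1139, 0.0348]
ft_force: [-3.1, -0.9, 5.3]
```

```bash
python3 -m crank '[[[0,0,0,0,0],[0,0,0,0,-0.3],[0,0,0,0,-1],[0,0,0,0,-1],[0,0,0,0,-1],[0,0,0,0,-1]]]';python3 -m crank '[[[0,0,-10,0,-1],[0,0,-15,0,-1],[0,0,-25,0,-1],[0,0,-35,0,-1],[0,0,-35,0,-1],[0,0,-35,0,-1],[0,0,-35,0,-1],[0,0,-35,0,-1],[0,0,-35,0,-1],[0,0,0,0,-1]]]'
python3 - <<'E'
from h import *
togo([*wor(0,.092),.035],YAW)
sd=snap('wrist','w5');print(proj(sd,[*wor(0,.092),.07]));crop(sd,'w5',60,0,450,384,1.5)
E
```

```text
time: 10.9
position: [0.5614, 0.1138, 0.0335]
tool_rot: [2.377, 2.053, 0.0]
ft_force: [0.4, -0.0, 0.5]
grip_width: 0.792
grip_force: 0.0
time: 11.73
position: [0.5646, 0.1137, 0.3018]
tool_rot: [2.375, 2.05, 0.019]
ft_force: [0.9, -0.4, 0.7]
grip_width: 1.004
grip_force: 0.0
t 11.7333 pos [0.5646 0.1137 0.3018] q [-0.93  0.15  0.77  1.55 -0.11  1.47 -0.3 ] F [ 0.9 -0.4  0.7]
shift mm [ -3.1  -9.1 266.7]
turn about tool z 0.002
[247.91570237 164.77843449]
```

View pics/w5.png

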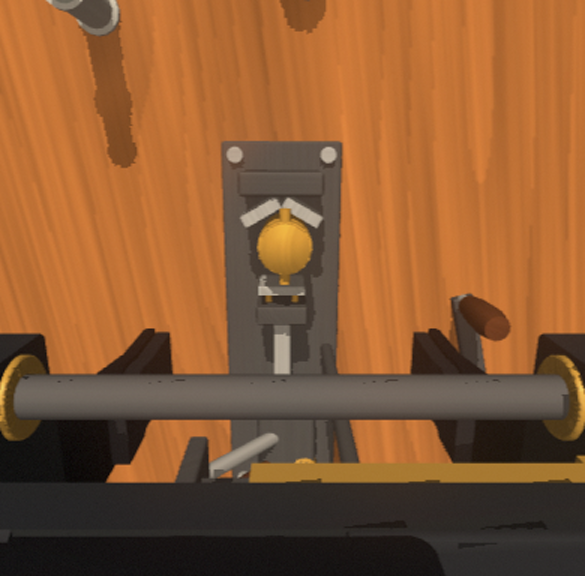

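The bucket stands free at (285,247) with its pins along the bar, between the pad (283,291) and the V (285,210). Next I turn the tool to close along the clamp's y. The moves have no tilt command, so I go high to see whether the reach limits tilt the tool.

```bash
python3 -m crank '[[[0,0,-10,-0.12,-1],[0,0,-20,-0.12,-1],[0,0,-20,-0.12,-1],[0,0,-20,-0.12,-1],[0,0,-20,-0.12,-1],[0,0,-20,-0.12,-1],[0,0,-20,-0.12,-1],[0,0,-20,-0.12,-1],[0,0,-20,-0.12,-1],[0,0,-20,-0.12,-1]]]';python3 -m crank '[[[0,-25,-15,-0.12,-1],[0,-35,-15,-0.12,-1],[0,-35,-15,-0.12,-1],[0,-35,-15,0,-1],[0,-35,-15,0,-1],[0,-35,-15,0,-1],[0,0,-20,0,-1],[0,0,-20,0,-1],[0,0,-20,0,-1]]]'
cat >> h.py <<'E'
def ori():
    from bench import ctrl
    s=ctrl.get_state();m=R.from_rotvec(s["tool_rot"]).as_matrix();C=np.eye(3);C[:2,:2]=M
    L=C.T@m;print("t",s["time"],"q",s["joint_positions"].round(2),"F",s["ft_force"].round(1),"loc",*loc(s["position"]).round(4),s["position"][2].round(4))
    print("tool z in clamp",L[:,2].round(3),"y",L[:,1].round(3),"tilt",np.degrees(np.arctan2(L[0,2],-L[2,2])).round(1))
E
python3 -c "
from h import *
ori()"
```

```text
time: 12.62
position: [0.5608, 0.1136, 0.4837]
tool_rot: [-0.794, -3.038, 0.001]
ft_force: [0.6, -0.4, -0.3]
grip_width: 1.002
grip_force: 0.0
time: 13.37
position: [0.5058, -0.0784, 0.6018]
tool_rot: [0.247, 3.093, -0.004]
ft_force: [0.8, 0.8, 0.2]
grip_width: 1.004
grip_force: 0.0
t 13.3667 q [-0.31  0.11  0.5   0.95 -0.06  2.05  1.56] F [0.8 0.8 0.2] loc -0.0235 -0.1052 0.6018
tool z in clamp [ 0.039 -0.    -0.999] y [0.011 1.    0.   ] tilt 2.2
```

The trick works: joint 6 sits at its limit (2.05) and the tool has begun to tilt the right way (2.2°). I continue up and outwards.

```bash
python3 -m crank '[[[-10,0,-25,0,-1],[-10,0,-25,0,-1],[-10,0,-25,0,-1],[-10,0,-25,0,-1],[-10,0,-25,0,-1]]]'
python3 -c "
from h import *
ori()"
```

```text
time: 13.78
position: [0.5363, -0.081, 0.6484]
tool_rot: [0.232, 2.988, -0.016]
ft_force: [0.4, 0.5, -0.4]
grip_width: 1.001
grip_force: 0.0
t 13.7833 q [-0.19  0.16  0.39  0.8  -0.07  2.05  1.56] F [ 0.4  0.5 -0.4] loc 0.007 -0.1033 0.6484
tool z in clamp [ 0.145 -0.    -0.989] y [0.007 1.    0.001] tilt 8.3
```

```bash
python3 -m crank '[[[-10,0,-30,0,-1],[-10,0,-30,0,-1],[-10,0,-30,0,-1],[-10,0,-30,0,-1],[-10,0,-30,0,-1],[-10,0,-30,0,-1],[-10,0,-30,0,-1],[-10,0,-30,0,-1],[-10,0,-30,0,-1],[-10,0,-30,0,-1]]]'
python3 -c "
from h import *
ori()"
```

```text
time: 14.62
position: [0.5286, -0.0814, 0.7702]
tool_rot: [0.214, 2.733, -0.04]
ft_force: [-0.3, -0.2, -0.1]
grip_width: 1.002
grip_force: 0.0
t 14.6167 q [-0.22  0.14  0.45  0.56 -0.09  2.05  1.56] F [-0.3 -0.2 -0.1] loc -0.0005 -0.1048 0.7702
tool z in clamp [ 0.39  -0.001 -0.921] y [0.008 1.    0.002] tilt 23.0
```

```bash
python3 -m crank '[[[-15,0,-30,0,-1],[-15,0,-30,0,-1],[-15,0,-30,0,-1],[-15,0,-30,0,-1],[-15,0,-30,0,-1],[-15,0,-30,0,-1],[-15,0,-30,0,-1]]]'
python3 -c "
from h import *
ori()"
```

```text
time: 15.2
position: [0.5072, -0.0787, 0.8551]
tool_rot: [0.2, 2.551, -0.056]
ft_force: [0.1, 0.5, 0.5]
grip_width: 1.0
grip_force: 0.0
t 15.2 q [-0.23  0.13  0.5   0.39 -0.13  2.05  1.56] F [0.1 0.5 0.5] loc -0.0221 -0.1054 0.8551
tool z in clamp [ 0.551 -0.001 -0.835] y [0.007 1.    0.003] tilt 33.4
```

```bash
python3 -m crank '[[[-15,0,-30,0,-1],[-15,0,-30,0,-1],[-15,0,-30,0,-1]]]'
python3 -c "
from h import *
ori()"
```

```text
time: 15.45
position: [0.4862, -0.0758, 0.8897]
tool_rot: [0.195, 2.476, -0.062]
ft_force: [0.3, -0.1, -0.4]
grip_width: 0.999
grip_force: 0.0
t 15.45 q [-0.29  0.11  0.57  0.33 -0.14  2.05  1.56] F [ 0.3 -0.1 -0.4] loc -0.0432 -0.1056 0.8897
tool z in clamp [ 0.612 -0.002 -0.791] y [0.007 1.    0.004] tilt 37.7
```

Tilt is 37.7° with the closing line on the clamp's y. Now I bring it down on the robot side of the strap.

```bash
python3 -m crank '[[[24,0,24,0,-1],[26,0,26,0,-1],[26,0,26,0,-1],[26,0,26,0,-1],[26,0,26,0,-1],[26,0,26,0,-1],[26,0,26,0,-1],[26,0,26,0,-1],[26,0,26,0,-1],[0,0,0,0,-1]]]'
cat >> h.py <<'E'
def tgt(x,y,z):
    ori();togo([*wor(x,y),z])
E
python3 -c "
from h import *
tgt(-.114,-.102,.21)"
```

```text
time: 16.28
position: [0.4579, -0.076, 0.7476]
tool_rot: [0.214, 2.488, -0.049]
ft_force: [0.8, -0.6, -0.0]
grip_width: 0.998
grip_force: 0.0
t 16.2833 q [ 0.14 -0.3  -0.03  1.13  0.02  1.66  1.51] F [ 0.8 -0.6 -0. ] loc -0.0712 -0.1099 0.7476
tool z in clamp [ 0.601  0.002 -0.799] y [0.018 1.    0.016] tilt 37.0
t 16.2833 pos [ 0.4579 -0.076   0.7476] q [ 0.14 -0.3  -0.03  1.13  0.02  1.66  1.51] F [ 0.8 -0.6 -0. ]
shift mm [357.6  -1.6 403.8]
```

```bash
python3 -m crank '[[[22,0,32,0,-1],[22,0,32,0,-1],[22,0,32,0,-1],[22,0,32,0,-1],[22,0,32,0,-1]]]' | grep time
python3 -c "
from h import *
tgt(-.114,-.102,.21)"
```

```text
time: 16.7
t 16.7 q [ 0.27 -0.3  -0.12  1.44 -0.04  1.42  1.54] F [ 0.4 -0.2 -0.4] loc -0.0062 -0.1019 0.5995
tool z in clamp [ 0.546  0.009 -0.838] y [0.006 1.    0.015] tilt 33.1
t 16.7 pos [ 0.5234 -0.0776  0.5995] q [ 0.27 -0.3  -0.12  1.44 -0.04  1.42  1.54] F [ 0.4 -0.2 -0.4]
shift mm [302.8  -6.8 267.6]
```

Run:
```python
import numpy as np
from scipy.optimize import least_squares
D=[(.3218,1.4517,1.3708,.6494,.2214),(-.3,1.13,1.66,.4642,.7476),(-.3,1.44,1.42,.529,.5995)]
def fk(p,q2,q4,q6): 
    h,a,b,c=p;return np.array([a*np.sin(q2)+b*np.sin(q2+q4)+c*np.sin(q2+q4+q6),h+a*np.cos(q2)+b*np.cos(q2+q4)+c*np.cos(q2+q4+q6)])
f=lambda p:np.concatenate([fk(p,*d[:3])-d[3:] for d in D])
s=least_squares(f,[.36,.42,.4,.3]);print(s.x,s.fun.round(4));p=s.x
for tilt in(.66,):
  for r,z in((.483,.125),(.42,.21),(.40,.25),(.45,.25),(.45,.35),(.5,.35),(.5,.45),(.55,.5),(.6,.5),(.65,.5),(.6,.4),(.55,.4)):
    g=least_squares(lambda q:[*(fk(p,q[0],q[1],np.pi-tilt-q[0]-q[1])-(r,z))],[0,1.5]);q=g.x;print(r,z,"q2 %.2f q4 %.2f q6 %.2f"%(q[0],q[1],np.pi-tilt-q[0]-q[1]),g.cost.round(6))
```

```text
[0.24713595 0.4840714  0.50751183 0.3836627 ] [-0.0002 -0.0009 -0.0001 -0.0006 -0.0001  0.0014]
0.483 0.125 q2 -0.39 q4 2.51 q6 0.36 0.0
0.42 0.21 q2 -0.70 q4 2.48 q6 0.70 0.0
0.4 0.25 q2 -0.78 q4 2.43 q6 0.84 0.0
0.45 0.25 q2 -0.63 q4 2.37 q6 0.74 0.0
0.45 0.35 q2 -0.65 q4 2.18 q6 0.95 0.0
0.5 0.35 q2 -0.52 q4 2.12 q6 0.89 0.0
0.5 0.45 q2 -0.51 q4 1.91 q6 1.08 0.0
0.55 0.5 q2 -0.38 q4 1.74 q6 1.12 0.0
0.6 0.5 q2 -0.28 q4 1.67 q6 1.09 0.0
0.65 0.5 q2 -0.18 q4 1.59 q6 1.07 0.0
0.6 0.4 q2 -0.30 q4 1.88 q6 0.90 0.0
0.55 0.4 q2 -0.41 q4 1.96 q6 0.93 0.0
```

```bash
cat > kin.py <<'E'
import numpy as np,pickle,itertools
from scipy.spatial.transform import Rotation as R
from scipy.optimize import least_squares
LO=np.array([-2.86,-.3,-1.38,.06,-1.56,.09,-2.69]);HI=np.array([2.86,2.09,1.24,2.45,4.7,2.05,2.69])
def fk(q,p,sg):
    h,a,b,c,o1,o7=p;m=R.from_euler('z',sg[0]*q[0]+o1)
    x=np.array([0,0,h]);m=m*R.from_euler('y',q[1]);x=x+m.apply([0,0,a])
    m=m*R.from_euler('z',sg[1]*q[2])*R.from_euler('y',q[3]);x=x+m.apply([0,0,b])
    m=m*R.from_euler('z',sg[2]*q[4])*R.from_euler('y',q[5]);x=x+m.apply([0,0,c])
    return x,m*R.from_euler('z',sg[3]*q[6]+o7)
def fit():
    S=[pickle.load(open(f"pics/{n}.pkl","rb"))[0] for n in("top0","w1","w2","w3","w4","s1","w5")];best=None
    for sg in itertools.product((1,-1),repeat=4):
      for o7 in(0,np.pi/2,np.pi,-np.pi/2):
        def f(p):
            r=[]
            for s in S:
                x,m=fk(s["joint_positions"],p,sg);r+=[x-s["position"],.3*(m*R.from_rotvec(s["tool_rot"]).inv()).as_rotvec()]
            return np.concatenate(r)
        g=least_squares(f,[.247,.484,.507,.384,0,o7])
        if best is None or g.cost<best[0]: best=(g.cost,g.x,sg)
    return best
if __name__=="__main__":
    b=fit();print(b);pickle.dump(b,open("kin.pkl","wb"))
E
python3 kin.py
```

```text
(np.float64(9.998139795850783e-05), array([ 0.45960127,  0.47258613,  0.52052334,  0.58088466, -0.03949929,
       -4.75188746]), (-1, -1, -1, -1))
```

```bash
python3 - <<'E'
s=open("kin.py").read()
s=s.replace(';best=None\n','''
    from bench import ctrl
    S+=[ctrl.get_state()]+[dict(joint_positions=np.array(q),position=np.array(x),tool_rot=np.array(r)) for q,x,r in(
     ([.14,-.3,-.03,1.13,.02,1.66,1.51],[.4579,-.076,.7476],[.214,2.488,-.049]),([-.29,.11,.57,.33,-.14,2.05,1.56],[.4862,-.0758,.8897],[.195,2.476,-.062]),
     ([-.22,.14,.45,.56,-.09,2.05,1.56],[.5286,-.0814,.7702],[.214,2.733,-.04]))];best=None\n''',1)
open("kin.py","w").write(s)
E
python3 kin.py
cat > feas.py <<'E'
from kin import *
from h import M,wor
_,p,sg=pickle.load(open("kin.pkl","rb"))
def pose(loc3,tilt):
    C=np.eye(3);C[:2,:2]=M;s,c=np.sin(tilt),np.cos(tilt)
    L=np.array([[-c,0,s],[0,1,0],[-s,0,-c]]);return np.array([*wor(*loc3[:2]),loc3[2]]),R.from_matrix(C@L)
def solve(loc3,tilt,q0):
    x,m=pose(loc3,tilt)
    def f(q):
        y,n=fk(q,p,sg);return np.concatenate([(y-x)*10,(n*m.inv()).as_rotvec()*3,1e-3*(q-q0)])
    g=least_squares(f,np.clip(q0,LO+1e-3,HI-1e-3),bounds=(LO,HI));y,n=fk(g.x,p,sg);return g.x,np.linalg.norm(y-x),np.linalg.norm((n*m.inv()).as_rotvec())
E
python3 - <<'E'
from feas import *
for tl in(38,30):
  for l in((-.0527,-.102,.125),(-.114,-.102,.21)):
    for q3 in(-1.2,-.8,-.4,0,.4,.8,1.2):
        q,e,r=solve(l,np.radians(tl),np.array([q3*-.8+.15,0,q3,2.2,0,.6,1.5]));print(tl,l,q3,q.round(2),round(e,4),round(r,3))
E
```

```text
(np.float64(0.0003426396775158224), array([ 0.23647532,  0.47806466,  0.51789276,  0.36558712, -0.04145867,
        1.5303866 ]), (-1, -1, -1, -1))
38 (-0.0527, -0.102, 0.125) -1.2 [ 0.1  -0.3  -0.    2.45  0.    0.37  1.53] 0.0255 0.043
38 (-0.0527, -0.102, 0.125) -0.8 [ 0.1  -0.3   0.    2.45  0.    0.37  1.53] 0.0255 0.043
38 (-0.0527, -0.102, 0.125) -0.4 [ 0.1  -0.3   0.    2.45  0.    0.37  1.53] 0.0255 0.043
38 (-0.0527, -0.102, 0.125) 0 [ 0.1  -0.3   0.    2.45  0.    0.37  1.53] 0.0255 0.043
38 (-0.0527, -0.102, 0.125) 0.4 [ 0.1  -0.3  -0.    2.45  0.    0.37  1.53] 0.0255 0.043
38 (-0.0527, -0.102, 0.125) 0.8 [ 0.1  -0.3   0.    2.45  0.    0.37  1.53] 0.0255 0.043
38 (-0.0527, -0.102, 0.125) 1.2 [ 0.1  -0.3  -0.    2.45  0.    0.37  1.53] 0.0255 0.043
38 (-0.114, -0.102, 0.21) -1.2 [ 0.1  -0.3  -0.    2.22  0.    0.79  1.52] 0.0809 0.233
38 (-0.114, -0.102, 0.21) -0.8 [ 0.1  -0.3  -0.    2.22  0.    0.79  1.52] 0.0809 0.233
38 (-0.114, -0.102, 0.21) -0.4 [ 0.1  -0.3   0.    2.22  0.    0.79  1.52] 0.0809 0.233
38 (-0.114, -0.102, 0.21) 0 [ 0.1  -0.3  -0.    2.22  0.    0.79
[... 815 characters left out ...]
5
30 (-0.0527, -0.102, 0.125) 1.2 [ 0.11 -0.3   0.    2.38  0.    0.55  1.53] 0.0072 0.015
30 (-0.114, -0.102, 0.21) -1.2 [ 0.1  -0.3   0.    2.18  0.    0.92  1.53] 0.0563 0.182
30 (-0.114, -0.102, 0.21) -0.8 [ 0.1  -0.3   0.    2.18  0.    0.92  1.53] 0.0563 0.182
30 (-0.114, -0.102, 0.21) -0.4 [ 0.1  -0.3  -0.    2.18  0.    0.92  1.53] 0.0563 0.182
30 (-0.114, -0.102, 0.21) 0 [ 0.1  -0.3   0.    2.18  0.    0.92  1.53] 0.0563 0.182
30 (-0.114, -0.102, 0.21) 0.4 [ 0.1  -0.3   0.    2.18  0.    0.92  1.53] 0.0563 0.182
30 (-0.114, -0.102, 0.21) 0.8 [ 0.1  -0.3   0.    2.18  0.    0.92  1.53] 0.0563 0.182
30 (-0.114, -0.102, 0.21) 1.2 [ 0.1  -0.3   0.    2.18  0.    0.92  1.53] 0.0563 0.182
```

Run:
```python
from feas import *
def G(t,gz):
    s,c=np.sin(t),np.cos(t);gx=-.005-(-.051*s+.0375*c);return gx,(-.056+gx+.019*s,-.102,.139+gz-.019*c)
for tl in(18,20,22,24,26,28,30):
    t=np.radians(tl)
    for gz in(.016,.06,.1,.15,.2,.3):
        gx,l=G(t,gz);best=min((solve(l,t,np.array([.1-a,-.2,a,2.1,b,.8,1.5])) for a,b in((0,0),(.8,-.3),(-.8,.3))),key=lambda k:k[1]+.1*k[2])
        print(tl,gz,"gx",round(gx*1e3),np.round(l,3),best[0].round(2),"err mm",round(best[1]*1e3,1),"rot",round(best[2],3))
```

```text
18 0.016 gx -25 [-0.075 -0.102  0.137] [ 0.1  -0.26  0.01  2.26  0.    0.83  1.53] err mm 0.0 rot 0.0
18 0.06 gx -25 [-0.075 -0.102  0.181] [ 0.11 -0.3  -0.    2.19  0.    0.94  1.53] err mm 1.2 rot 0.004
18 0.1 gx -25 [-0.075 -0.102  0.221] [ 0.11 -0.3  -0.    2.11  0.    1.04  1.53] err mm 6.5 rot 0.023
18 0.15 gx -25 [-0.075 -0.102  0.271] [ 0.11 -0.3  -0.    2.01  0.    1.16  1.53] err mm 10.6 rot 0.039
18 0.2 gx -25 [-0.075 -0.102  0.321] [ 0.11 -0.3  -0.    1.91  0.    1.27  1.53] err mm 12.3 rot 0.048
18 0.3 gx -25 [-0.075 -0.102  0.421] [ 0.11 -0.3   0.    1.71  0.    1.45  1.53] err mm 9.6 rot 0.039
20 0.016 gx -23 [-0.072 -0.102  0.137] [ 0.1  -0.28  0.01  2.28  0.    0.79  1.53] err mm 0.0 rot 0.0
20 0.06 gx -23 [-0.072 -0.102  0.181] [ 0.11 -0.3  -0.    2.2   0.    0.91  1.53] err mm 5.2 rot 0.016
20 0.1 gx -23 [-0.072 -0.102  0.221] [ 0.11 -0.3  -0.    2.12  0.    1.01  1.53] err mm 10.6 rot 0.036
20 0.15 gx -23 [-0.072 -0.102  0.271] [ 0.11 -0.3  -0.    2.01  0.    1.13  1.53] err mm 14.7 rot 0.054
20 0.2 gx -23 [-0.072 -0.102  0.321] [ 0.11 -0.3   0.    1.91  0.    1.2
[... 2533 characters left out ...]
.102  0.422] [ 0.11 -0.3   0.    1.73  0.    1.34  1.53] err mm 29.9 rot 0.118
30 0.016 gx -12 [-0.058 -0.102  0.139] [ 0.11 -0.3  -0.    2.35  0.    0.6   1.53] err mm 14.9 rot 0.034
30 0.06 gx -12 [-0.058 -0.102  0.183] [ 0.11 -0.3   0.    2.25  0.    0.74  1.53] err mm 25.3 rot 0.069
30 0.1 gx -12 [-0.058 -0.102  0.223] [ 0.11 -0.3   0.    2.16  0.    0.86  1.53] err mm 31.3 rot 0.096
30 0.15 gx -12 [-0.058 -0.102  0.273] [ 0.11 -0.3   0.    2.05  0.    0.99  1.53] err mm 35.6 rot 0.121
30 0.2 gx -12 [-0.058 -0.102  0.323] [ 0.11 -0.3   0.    1.94  0.    1.12  1.53] err mm 37.1 rot 0.135
30 0.3 gx -12 [-0.058 -0.102  0.423] [ 0.11 -0.3   0.    1.73  0.    1.32  1.53] err mm 34.0 rot 0.134
```

Run:
```python
from feas import *
from scipy.optimize import brentq
_,P,_=pickle.load(open("kin.pkl","rb"));h,a,b,c=P[:4]
def q24(x,y,z,t):
    w,m=pose((x,y,z),t);wc=w-c*m.apply([0,0,1]);r=np.hypot(*wc[:2]);k=wc[2]-h;d=np.hypot(r,k)
    beta=np.arccos((a*a+d*d-b*b)/(2*a*d));return np.arctan2(r,k)-beta
for y in(-.102,-.30):
  for z in(.15,.167,.2,.25,.3,.35,.45,.55):
    print(y,z,[ (x,round(float(np.degrees(brentq(lambda t:q24(x,y,z,t)+.3,-.5,.9))),1)) for x in(-.065,-.07,-.075,-.08)])
```

```text
-0.102 0.15 [(-0.065, 21.7), (-0.07, 20.7), (-0.075, 19.7), (-0.08, 18.8)]
-0.102 0.167 [(-0.065, 20.4), (-0.07, 19.4), (-0.075, 18.5), (-0.08, 17.5)]
-0.102 0.2 [(-0.065, 18.3), (-0.07, 17.4), (-0.075, 16.5), (-0.08, 15.6)]
-0.102 0.25 [(-0.065, 16.2), (-0.07, 15.3), (-0.075, 14.5), (-0.08, 13.6)]
-0.102 0.3 [(-0.065, 15.1), (-0.07, 14.3), (-0.075, 13.5), (-0.08, 12.6)]
-0.102 0.35 [(-0.065, 14.9), (-0.07, 14.1), (-0.075, 13.3), (-0.08, 12.5)]
-0.102 0.45 [(-0.065, 16.7), (-0.07, 15.9), (-0.075, 15.1), (-0.08, 14.4)]
-0.102 0.55 [(-0.065, 21.3), (-0.07, 20.6), (-0.075, 19.9), (-0.08, 19.1)]Traceback (most recent call last):
  File "<stdin>", line 9, in <module>
    r = _zeros._brentq(f, a, b, xtol, rtol, maxiter, args, full_output, disp)
ValueError: f(a) and f(b) must have different signs
```

```bash
python3 -m crank '[[[18,0,0,0,-1],[18,0,0,0,-1],[18,0,0,0,-1],[18,0,0,0,-1],[0,0,0,0,-1]]]' | grep time
python3 -c "
from h import *
tgt(-.08,-.102,.55)"
```

```text
time: 17.12
t 17.1167 q [ 0.27 -0.3  -0.12  1.45 -0.04  1.46  1.54] F [-0.3 -0.4  0.7] loc -0.0205 -0.1012 0.5855
tool z in clamp [ 0.503  0.01  -0.864] y [0.007 1.    0.015] tilt 30.2
t 17.1167 pos [ 0.5094 -0.0749  0.5855] q [ 0.27 -0.3  -0.12  1.45 -0.04  1.46  1.54] F [-0.3 -0.4  0.7]
shift mm [69.3 -1.7  0.7]
```

```bash
python3 -m crank '[[[30,0,0,0,-1],[30,0,0,0,-1],[30,0,0,0,-1],[30,0,0,0,-1],[30,0,0,0,-1],[30,0,0,0,-1],[0,0,0,0,-1]]]' | grep time
python3 -c "
from h import *
tgt(-.08,-.102,.55)"
```

```text
time: 17.7
t 17.7 q [ 0.07 -0.3   0.05  1.64 -0.02  1.44  1.52] F [-0.2  0.8 -0.2] loc -0.0414 -0.1078 0.4676
tool z in clamp [ 0.354  0.042 -0.934] y [0.007 0.999 0.047] tilt 20.8
t 17.7 pos [ 0.4877 -0.0783  0.4676] q [ 0.07 -0.3   0.05  1.64 -0.02  1.44  1.52] F [-0.2  0.8 -0.2]
shift mm [  7.1   9.4 -90.4]
```

```bash
python3 -m crank '[[[-5,-36,0,0,-1],[0,-36,0,0,-1],[0,-36,0,0,-1],[0,-36,0,0,-1],[0,-36,0,0,-1],[0,-36,0,0,-1],[0,0,0,0,-1]]]' | grep time
python3 -c "
from h import *
tgt(-.075,-.32,.17)"
```

```text
time: 18.28
t 18.2833 q [ 0.17 -0.18  0.42  1.55 -0.11  1.44  1.99] F [-0.5 -0.3 -1. ] loc -0.0388 -0.3327 0.4633
tool z in clamp [ 0.361  0.033 -0.932] y [0.019 0.999 0.043] tilt 21.2
t 18.2833 pos [ 0.457  -0.3011  0.4633] q [ 0.17 -0.18  0.42  1.55 -0.11  1.44  1.99] F [-0.5 -0.3 -1. ]
shift mm [139.8  -0.6 260.7]
```

```bash
python3 -m crank '[[[17,0,32,0,-1],[17,0,32,0,-1],[17,0,32,0,-1],[17,0,32,0,-1],[17,0,32,0,-1],[17,0,32,0,-1],[17,0,32,0,-1],[17,0,32,0,-1],[0,0,0,0,-1],[0,0,0,0,-1]]]' | grep time
python3 -c "
from h import *
tgt(-.077,-.22,.175)"
```

```text
time: 19.12
t 19.1167 q [ 0.19 -0.21  0.43  2.14 -0.15  0.89  2.12] F [ 0.2 -1.2  0.9] loc -0.0721 -0.3093 0.1747
tool z in clamp [ 0.358  0.042 -0.933] y [0.006 0.999 0.047] tilt 21.0
t 19.1167 pos [ 0.4276 -0.273   0.1747] q [ 0.19 -0.21  0.43  2.14 -0.15  0.89  2.12] F [ 0.2 -1.2  0.9]
shift mm [ 6.5 89.2  1.7]
```

```bash
python3 -m crank '[[[3,30,1,0,-1],[3,30,1,0,-1],[0,29,0,0,-1],[0,0,0,0,-1],[0,0,0,0,-1]]]' | grep time
python3 -c "
from h import *
tgt(-.077,-.15,.178)"
```

```text
time: 19.53
t 19.5333 q [ 0.22 -0.3   0.2   2.21 -0.11  0.88  1.89] F [-0.  -1.1  0.2] loc -0.0735 -0.2195 0.1791
tool z in clamp [ 0.365  0.041 -0.93 ] y [0.002 0.999 0.045] tilt 21.4
t 19.5333 pos [ 0.4395 -0.184   0.1791] q [ 0.22 -0.3   0.2   2.21 -0.11  0.88  1.89] F [-0.  -1.1  0.2]
shift mm [ 4.9 69.4  2.6]
```

```bash
python3 -m crank '[[[3,20,0,0,-1],[3,20,0,0,-1],[3,20,0,0,-1],[3,10,0,0,-1],[0,0,0,0,-1]]]' | grep time
python3 -c "
from h import *
tgt(-.077,-.102,.175)"
```

```text
time: 19.95
t 19.95 q [ 0.49 -0.3  -0.16  2.23 -0.2   0.87  1.84] F [-0.1 -0.5  1. ] loc -0.0721 -0.1642 0.1729
tool z in clamp [ 0.355  0.044 -0.934] y [0.005 0.999 0.049] tilt 20.8
t 19.95 pos [ 0.449  -0.1296  0.1729] q [ 0.49 -0.3  -0.16  2.23 -0.2   0.87  1.84] F [-0.1 -0.5  1. ]
shift mm [ 5.2 62.3 -0.9]
```

```bash
python3 -m crank '[[[0,0,-10,0,-1],[2,0,-4,0,-1],[3,15,-1,0,-1],[3,15,0,0,-1],[0,0,0,0,-1]]]' | egrep "time|ft"
python3 -c "
from h import *
tgt(-.075,-.102,.182)"
```

```text
time: 20.37
ft_force: [-0.6, 1.5, -0.8]
t 20.3667 q [ 0.41 -0.3  -0.16  2.21 -0.17  0.89  1.75] F [-0.6  1.5 -0.8] loc -0.0696 -0.1362 0.1782
tool z in clamp [ 0.341  0.051 -0.939] y [0.    0.999 0.054] tilt 20.0
t 20.3667 pos [ 0.4556 -0.1022  0.1782] q [ 0.41 -0.3  -0.16  2.21 -0.17  0.89  1.75] F [-0.6  1.5 -0.8]
shift mm [ 4.4 34.3 -3.6]
```

```bash
python3 -m crank '[[[8,12,-2,0,-1],[8,12,0,0,-1],[5,10,0,0,-1],[0,0,0,0,-1],[0,0,0,0,-1]]]' | egrep "time|ft"
python3 -c "
from h import *
tgt(-.072,-.102,.155)"
```

```text
time: 20.78
ft_force: [-0.1, 0.9, -0.1]
t 20.7833 q [ 0.32 -0.3  -0.16  2.23 -0.13  0.88  1.64] F [-0.1  0.9 -0.1] loc -0.0742 -0.1054 0.1681
tool z in clamp [ 0.328  0.052 -0.943] y [0.001 0.998 0.055] tilt 19.2
t 20.7833 pos [ 0.4556 -0.0711  0.1681] q [ 0.32 -0.3  -0.16  2.23 -0.13  0.88  1.64] F [-0.1  0.9 -0.1]
shift mm [ 2.3  2.7 13.2]
```

```bash
python3 -m crank '[[[3,5,0,0,-1],[0,0,0,0,-1],[1,0,6,0,-1],[1,0,6,0,-1],[0,0,0,0,-1],[0,0,0,0,-1]]]' | egrep "time|ft"
python3 -c "
from h import *
tgt(-.072,-.100,.152)"
```

```text
time: 21.28
ft_force: [-0.3, 0.9, 0.3]
t 21.2833 q [ 0.31 -0.28 -0.16  2.25 -0.13  0.85  1.62] F [-0.3  0.9  0.3] loc -0.074 -0.0996 0.153
tool z in clamp [ 0.324  0.052 -0.945] y [0.002 0.998 0.056] tilt 18.9
t 21.2833 pos [ 0.4567 -0.0653  0.153 ] q [ 0.31 -0.28 -0.16  2.25 -0.13  0.85  1.62] F [-0.3  0.9  0.3]
shift mm [-1.5 -0.5  1.6]
```

```bash
python3 -m crank '[[[-1,-3,3,0,-1],[0,0,3,0,-1],[0,0,0,0,-1],[0,0,0,0,-1]]]' | egrep "time|ft"
python3 -c "
from h import *
tgt(-.0715,-.103,.148)"
python3 -m crank '[[[0,0,0,0,-0.2],[0,0,0,0,-0.2],[0,0,0,0,-0.2],[0,0,0,0,-0.2],[0,0,0,0,-0.2]]]' 5
```

```text
time: 21.62
ft_force: [0.2, -0.1, 0.3]
t 21.6167 q [ 0.31 -0.27 -0.16  2.25 -0.13  0.83  1.63] F [ 0.2 -0.1  0.3] loc -0.0707 -0.1021 0.1481
tool z in clamp [ 0.325  0.052 -0.944] y [0.002 0.998 0.056] tilt 19.0
t 21.6167 pos [ 0.4596 -0.0683  0.1481] q [ 0.31 -0.27 -0.16  2.25 -0.13  0.83  1.63] F [ 0.2 -0.1  0.3]
shift mm [ 0.8 -0.9 -0.2]
time: 22.03
position: [0.46, -0.0664, 0.1489]
tool_rot: [0.223, 2.798, 0.046]
ft_force: [-3.1, 7.8, 5.2]
grip_width: 0.705
grip_force: 3.9
```

```bash
for i in 1 2; do python3 -m crank '[[[0,0,0,0,0.4],[0,0,0,0,0.4],[0,0,0,0,0.4],[0,0,0,0,0.4]]]' 5|egrep "posi|ft|grip"; done;  python3 -m crank '[[[0,0,0,0,0.4],[0,0,0,0,0.4],[0,0,0,0,0.4],[0,0,0,0,0.4],[0,0,0,0,0.4]]]' 9
python3 -c "
from h import *
ori()"
```

```text
position: [0.46, -0.0665, 0.1491]
ft_force: [-2.3, 5.8, 4.6]
grip_width: 0.587
grip_force: 5.0
position: [0.4601, -0.0665, 0.1491]
ft_force: [-2.6, 4.7, 4.3]
grip_width: 0.588
grip_force: 5.0
time: 23.12
position: [0.4596, -0.0696, 0.1487]
tool_rot: [0.226, 2.797, 0.041]
ft_force: [-4.3, -3.2, 4.4]
grip_width: 0.508
grip_force: 9.0
t 23.1167 q [ 0.31 -0.27 -0.16  2.25 -0.13  0.83  1.63] F [-4.3 -3.2  4.4] loc -0.0704 -0.1033 0.1487
tool z in clamp [ 0.326  0.05  -0.944] y [0.003 0.999 0.054] tilt 19.0
```

```bash
python3 -m crank '[[[0,0,0,0,0.5],[0,0,0,0,0.5],[0,0,0,0,0.5],[0,0,0,0,0.5],[0,0,0,0,0.5]]]' 13
python3 - <<'E'
from h import *
ori()
sd=snap('scene','s2');cv2.imwrite('pics/s2.png',sd[1]['pixels'][:,:,::-1])
E
```

```text
time: 23.53
position: [0.4593, -0.0726, 0.1486]
tool_rot: [0.228, 2.797, 0.035]
ft_force: [-3.8, -12.0, 4.3]
grip_width: 0.433
grip_force: 13.2
t 23.5333 q [ 0.31 -0.27 -0.16  2.25 -0.12  0.83  1.63] F [ -3.8 -12.    4.3] loc -0.0704 -0.1064 0.1486
tool z in clamp [ 0.326  0.046 -0.944] y [0.006 0.999 0.051] tilt 19.1
```

```bash
python3 -m crank '[[[0,0,0,0,-1],[0,0,0,0,-1],[0,0,0,0,-1],[0,-2,0,0,-1],[0,-2,0,0,-1],[0,0,0,0,-1],[0,0,0,0,-1],[0,0,0,0,-1],[0,0,0,0,-1],[0,0,0,0,-1]]]' 13
python3 - <<'E'
from h import *
ori()
E
python3 -m crank '[[[0,0,0,0,0.5],[0,0,0,0,0.5],[0,0,0,0,0.5],[0,0,0,0,0.5],[0,0,0,0,0.5],[0,0,0,0,0.5],[0,0,0,0,0.5],[0,0,0,0,0.5],[0,0,0,0,0.5],[0,0,0,0,0.5]]]' 13
python3 - <<'E'
from h import *
ori()
sd=snap('scene','s3')
E
```

```text
time: 24.42
position: [0.459, -0.0724, 0.1481]
tool_rot: [0.224, 2.798, 0.042]
ft_force: [-0.1, -0.2, 0.4]
grip_width: 0.991
grip_force: 0.0
t 24.4167 q [ 0.31 -0.27 -0.15  2.25 -0.13  0.83  1.64] F [-0.1 -0.2  0.4] loc -0.0706 -0.1063 0.1481
tool z in clamp [ 0.325  0.052 -0.944] y [0.002 0.998 0.055] tilt 19.0
time: 25.25
position: [0.4593, -0.0731, 0.1488]
tool_rot: [0.225, 2.797, 0.041]
ft_force: [-3.2, -1.1, 6.1]
grip_width: 0.429
grip_force: 13.2
t 25.25 q [ 0.31 -0.27 -0.15  2.25 -0.13  0.83  1.64] F [-3.2 -1.1  6.1] loc -0.0703 -0.1068 0.1488
tool z in clamp [ 0.326  0.051 -0.944] y [0.003 0.998 0.055] tilt 19.1
```

```bash
cat >> h.py <<'E'
def pad(sd):
    a=load("scene0");g=lambda d:cv2.GaussianBlur(cv2.cvtColor(d[1]["pixels"],cv2.COLOR_RGB2GRAY),(3,3),0)
    t=g(a)[224:252,300:316];S=g(sd)[214:272,290:345];r=cv2.matchTemplate(S,t,cv2.TM_CCOEFF_NORMED);_,v,_,(x,y)=cv2.minMaxLoc(r)
    p0=proj(a,[*wor(0,.05),.04]);p1=proj(a,[*wor(0,.06),.04]);u=(p1-p0)/10
    print("pad moved mm",round(float(np.dot([x-10,y-10],u)/np.dot(u,u)),1),"px",x-10,y-10,"score",round(v,2),"px/mm",u.round(2))
E
python3 - <<'E'
from h import *
for n in("s1","s2","s3"): pad(load(n))
E
```

```text
pad moved mm 60.8 px 15 15 score 0.66 px/mm [0.29 0.16]
pad moved mm 8.1 px 2 2 score 0.79 px/mm [0.29 0.16]
pad moved mm 32.8 px 14 -3 score 0.75 px/mm [0.29 0.16]
```

```bash
O='[[[0,0,0,0,-1],[0,0,0,0,-1],[0,0,0,0,-1],[0,0,0,0,-1],[0,0,0,0,-1],[0,0,0,0,-1],[0,0,0,0,-1],[0,0,0,0,-1]]]'; python3 -m crank '[[[0,0,0,0,-1],[0,0,0,0,-1],[0,0,0,0,-1],[0,0,0,0,-1],[0,0,0,0,-1],[0,0,0,0,-1],[0,0,0,0,-1],[0,0,0,0,-1]]]' 13 | egrep "ft|grip_w"
python3 -c "
from h import *
ori();snap('scene','s4')"
python3 -m crank '[[[0,0,0,0,0.5],[0,0,0,0,0.5],[0,0,0,0,0.5],[0,0,0,0,0.5],[0,0,0,0,0.5],[0,0,0,0,0.5],[0,0,0,0,0.5],[0,0,0,0,0.5],[0,0,0,0,0.5],[0,0,0,0,0.5]]]' 13 | egrep "time|ft|grip_"
```

```text
ft_force: [0.5, 1.4, -0.3]
grip_width: 0.94
t 25.9667 q [ 0.31 -0.27 -0.15  2.25 -0.13  0.83  1.64] F [ 0.5  1.4 -0.3] loc -0.071 -0.1061 0.1477
tool z in clamp [ 0.324  0.052 -0.944] y [0.002 0.998 0.055] tilt 19.0
time: 26.85
ft_force: [-3.4, -1.7, 6.1]
grip_width: 0.429
grip_force: 13.3
```

```bash
python3 -m crank '[[[0,0,0,0,-1],[0,0,0,0,-1],[0,0,0,0,-1],[0,0,0,0,-1],[0,0,0,0,-1],[0,0,0,0,-1],[0,0,0,0,-1],[0,0,0,0,-1],[0,0,0,0,-1]]]' 13 | egrep "ft|grip_w"
python3 -c "
from h import *
ori();snap('scene','s5')"
python3 -m crank '[[[0,0,0,0,0.5],[0,0,0,0,0.5],[0,0,0,0,0.5],[0,0,0,0,0.5],[0,0,0,0,0.5],[0,0,0,0,0.5],[0,0,0,0,0.5],[0,0,0,0,0.5],[0,0,0,0,0.5],[0,0,0,0,0.5]]]' 13 | egrep "time|ft|grip_"
```

```text
ft_force: [0.2, 1.0, -0.5]
grip_width: 0.974
t 27.6 q [ 0.31 -0.27 -0.15  2.25 -0.13  0.83  1.64] F [ 0.2  1.  -0.5] loc -0.0708 -0.1063 0.1479
tool z in clamp [ 0.325  0.051 -0.944] y [0.002 0.998 0.055] tilt 19.0
time: 28.48
ft_force: [-5.1, 11.4, 9.3]
grip_width: 0.538
grip_force: 12.9
```

```bash
python3 -m crank '[[[0,0,0,0,0.5],[0,0,0,0,0.5],[0,0,0,0,0.5],[0,0,0,0,0.5]]]' 16 | egrep "time|ft|grip_";python3 -m crank '[[[0,0,0,0,0.5],[0,0,0,0,0.5],[0,0,0,0,0.5],[0,0,0,0,0.5],[0,0,0,0,0.5]]]' 18 | egrep "time|ft|grip_|posi"
```

```text
time: 28.82
ft_force: [-5.0, 9.4, 8.9]
grip_width: 0.523
grip_force: 15.9
time: 29.23
position: [0.4594, -0.0693, 0.1492]
ft_force: [-5.4, 7.5, 8.5]
grip_width: 0.516
grip_force: 17.8
```

```bash
python3 -m crank '[[[0,0,0,0,-1],[0,0,0,0,-1],[0,0,0,0,-1],[0,0,0,0,-1],[0,0,0,0,-1],[0,0,0,0,-1],[0,0,0,0,-1],[0,0,0,0,-1],[0,0,0,0,-1]]]' 13 | egrep "ft|grip_w"
python3 -m crank '[[[0,0,0,0,0.5],[0,0,0,0,0.5],[0,0,0,0,0.5],[0,0,0,0,0.5],[0,0,0,0,0.5],[0,0,0,0,0.5],[0,0,0,0,0.5],[0,0,0,0,0.5],[0,0,0,0,0.5],[0,0,0,0,0.5]]]' 18 | egrep "time|ft|grip_|posi"
python3 -m crank '[[[0,0,0,0,0.5],[0,0,0,0,0.5],[0,0,0,0,0.5]]]' 18 | egrep "time|ft|grip_|posi"
```

```text
ft_force: [0.2, 0.1, -0.1]
grip_width: 0.992
time: 30.82
position: [0.4594, -0.0693, 0.1491]
ft_force: [-3.8, 7.7, 7.1]
grip_width: 0.518
grip_force: 17.9
time: 31.07
position: [0.4594, -0.0693, 0.1491]
ft_force: [-4.8, 7.7, 7.9]
grip_width: 0.511
grip_force: 17.9
```

```bash
python3 -m crank '[[[0,0,0,0,-1],[0,0,0,0,-1],[0,0,0,0,-1],[0,0,0,0,-1],[0,0,0,0,-1],[0,0,0,0,-1],[0,0,0,0,-1],[0,0,0,0,-1],[0,2,0,0,-1],[0,2,0,0,-1]]]' 13 | egrep "ft|grip_w"
python3 -m crank '[[[2,0,-8,0,-1],[2,0,-8,0,-1],[2,0,-8,0,-1],[2,0,-8,0,-1],[2,0,-6,0,-1],[0,0,0,0,-1]]]' | egrep "ft|time"
python3 - <<'E'
from h import *
ori()
sd=snap('top','t2');crop(sd,'t2',170,165,410,285,3)
E
```

```text
ft_force: [0.3, 0.4, 0.1]
grip_width: 0.997
time: 32.4
ft_force: [0.6, 0.2, 0.2]
t 32.4 q [ 0.32 -0.3  -0.16  2.21 -0.13  0.91  1.64] F [0.6 0.2 0.2] loc -0.0753 -0.1051 0.1768
tool z in clamp [ 0.316  0.053 -0.947] y [0.002 0.998 0.057] tilt 18.4
```

Clear of the trigger, without contact. I back off sideways and up, then take a last look.

```bash
python3 -m crank '[[[3,0,-8,0,-1],[3,0,-8,0,-1],[2,-15,0,0,-1],[0,-30,0,0,-1],[0,-30,0,0,-1],[0,-35,0,0,-1],[0,-35,0,0,-1],[0,-35,0,0,-1],[0,-20,0,0,-1]]]' | egrep "ft|time"
python3 - <<'E'
from h import *
ori()
a=snap('scene','s6');b=snap('top','t3')
A=cv2.resize(a[1]['pixels'][190:290,230:370,::-1],None,fx=4,fy=4,interpolation=2);B=cv2.resize(b[1]['pixels'][170:240,175:300,::-1],None,fx=2.2,fy=2.2,interpolation=2)
C=np.zeros((600,560,3),np.uint8);C[:400]=A;C[410:410+B.shape[0],:B.shape[1]]=B;cv2.imwrite('pics/f.png',C)
for n,sd in(("scene",a),("top",b)): print(n,"seat dome expected",proj(sd,[*wor(0,.0993),.093]))
E
```

```text
time: 33.2
ft_force: [-0.1, -0.1, 0.8]
t 33.2 q [ 0.47 -0.15  0.18  2.1  -0.21  0.96  2.16] F [-0.1 -0.1  0.8] loc -0.0788 -0.3103 0.1728
tool z in clamp [ 0.305  0.052 -0.951] y [0.005 0.998 0.056] tilt 17.8
scene seat dome expected [329.71659435 234.04423317]
top seat dome expected [198.80745662 200.72819791]
```

View pics/f.png

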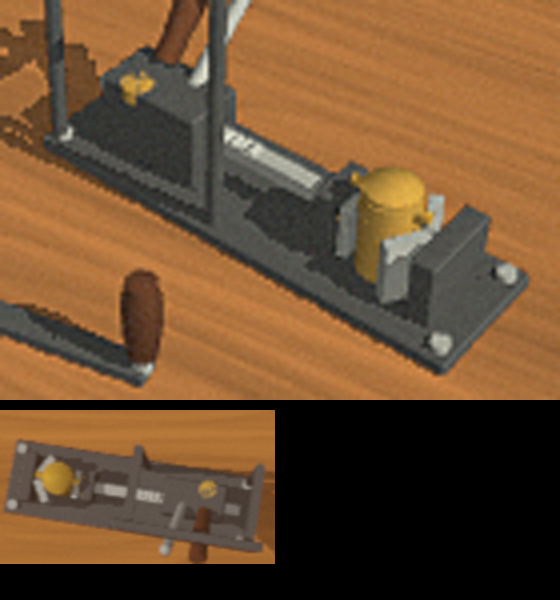

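The last picture shows the bucket upright in the V at crop (392,220), with the pad pressed against it at (345,222) and the jaw block close behind. The trigger is back at rest and the gripper is clear. Handing in.

```bash
python3 -c "
from bench import job
print(job.close_job())"
```

```text
the job is handed in; nothing more can be done
None
```

I handed the job in at about 33 s: the bucket stands upright in the V anvil with the pad pressed against it, the trigger let go and the arm clear. I couldn't read the pad force directly: I take the grip as firm because two squeezes of about 18 N (roughly 22 N at trigger_mid) stalled at the same point, and the verdict was not shown.

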